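Change over the turner's tool chests

ROBOT

A 6-joint arm with a two-finger parallel gripper is mounted at the origin on the work surface. World frame = base frame: x ahead of the robot, y to its left, z up, the work surface at z = 0. Lengths are in m, angles in rad, forces in N, time in s.
With the tool pointing down it reaches from about 0.35 to 0.725 m from the base axis. Payload 6 kg.
Tool frame: the origin (TCP) lies between the finger pads; the fingertips stand 19 mm ahead of it and the grasp point (between the pads) is the TCP; z points along the fingers, y is the line along which they close (so a half turn about z gives the same grasp; the last joint's range is limited). The gripper opens to 85 mm and grips with 20 to 120 N. Pads are 22 mm wide; open, the fingers measure 114 mm over their backs; the gripper's body (76 mm by 85 mm) begins 54 mm behind the grasp point. The pads swing forward as they close: fully open they stand 13 mm farther back than shut.
Start: joints at [-0.872, 0.04, 0.085, 0, -1.615, -0.334], TCP at [0.214, -0.56, 0.25] pointing down, gripper open.
Joint ranges: [-2.56, 2.56], [-1.29, 2.01], [-1.08, 1.49], [-3.29, 1.98], [-2.81, -0.18], [-2.99, 2.99]. Speed limits (rad/s): [2.57, 2.57, 3.01, 3.14, 3.14, 3.14].

INTERFACE

Orientations are given as a rotation vector (axis times angle).
In Python, from rig import manip gives the robot as it stands.
- The arm moves only by the tool step_arm, never from a script. Its argument "moves" is text: rows parted by semicolons, each of 5 numbers parted by spaces: the shift along the tool's x, y, z in mm, then the turn about the tool's z in degrees, then the opening, from 0 (shut) to 1 (fully open). A call has 1 to 20 rows; each row is the pose to reach, as a shift and turn from the pose commanded when the call began, along the tool's axes at that moment; what a row does not reach only later rows make up. A row lasts 1/10 s, in which the tool goes at most 50 mm and 8.59 degrees, less where a joint would pass 70% of its speed; a pose out of reach is approached as far as the arm can. A call with a gripper value outside its range is refused whole. The fingers move at their own pace and stop on an object; "force" is the grip in N (left out, the last holds). Time passes only in rows, so rows that repeat a pose let the fingers close. It gives the time, the measured TCP pose, the force, the opening and the grip force at its end, in the units of the state.
- manip.read_state(): the state, without advancing time (a new reading comes with each control period).
- manip.capture(name): name is "scene" or "top" or "wrist"; returns the picture (420x560x3 uint8, red, green, blue); there is no depth.
- manip.camera_info(name): a dict with "fovy" (degrees; the focal length in pixels is half the picture's height over the tangent of half this angle, whatever the lens; pixels are square), "cx", "cy" (the principal point, pixels), "position" and "rotation" of the camera in the world. Camera axes: x right, y down, z forward; pixel columns grow to the right and rows downward; lengths in m; the calibration is good to about 2 mm. The wrist camera is an equidistant fisheye: a pixel r from the principal point sees the ray r / f radians off the axis. A picture is of the moment at which its call begins: read the wrist's pose just before it. camera_info takes no time and is no camera call; for the wrist camera it gives the pose at the moment of the call.
- manip.hand_in(): hands the job in; it is judged then, once.
The state is a dict: "time_s": time; "joint_pos": joint angles; "dq": joint speeds; "joint_efforts": joint torques, N m; "ee_pos": TCP position; "tool_rot": TCP orientation; "wrist_force": force on the tool from outside, world axes, zero at the start; "torque": the same for the moment, N m; "gripper_width": finger opening in m; "finger_force": force on a finger pad.
Only numpy, scipy, OpenCV 4.12 (cv2) and the standard library are available. Lean on these libraries where they do the work, as an engineer would, in place of code of your own. Each camera call takes 0.05 s, during which the arm holds its last target. There are 200 camera calls.

TASK

Three plywood tool chests with push-latch lids stand on the potter's bench. Shut the small chest that has been left ajar, by pressing its lid right down until it latches flush, and press the lid of the wide chest right down so that it springs open and stays ajar; check each lid and press again if it has not taken. Do not let the other small chest open: it must end up shut as it is now.

Things in the scene. Friction and masses are not known exactly. Their poses are not given: they have to be found in the camera images.
- ajar_press (a point): Small plywood chest that starts ajar: 90 mm wide, 150 deep, 80 high, 9 mm walls, fixed. All three lids: inset, no handle, 128 mm long, hinged at the back. Point: on the lid's top, at a 22 mm steel disc, the place to press, midway across, 22 mm from the free front edge, 106 from the hinge. x points to the hinge, z out of the top. Ajar: tilted 0.40 rad, point at z 0.121.
- wide_press (a point): The same point and axes on the lid of the wide chest (160 mm wide, else alike), which starts shut. All latches: shut, the lid is flush with the rim, point at z 0.080. Press it there straight down to a firm stop 6 mm below flush (at 0.05 m/s 4 to 8 N on the way, 12 to 15 N at the stop) and let go: a shut lid springs up ajar in 1 s, an ajar one stays shut. Under 5 mm it may not take.
- shut_press (a point): The same point and axes on the lid of the other small chest, twin of the ajar one, which starts shut and must stay shut. The discs are all alike; the yaw of each point is its chest's yaw (0: front towards the robot).
Things that resemble listed ones, but are neither listed nor needed, are in the scene too. Leave any purple look-alike of the part that bears ajar_press alone.

How it is judged:
By the outcome, as a careful person would: the job done as asked, in the order asked, and still so for the second after the job is handed in, with the robot touching nothing.
It also fails if it takes over 38 s, if anything falls off the work surface, if the arm or the gripper's body presses on something with over 40 N, if the wrist force passes 120 N, or if a joint passes its speed limit or range.

## Working session

There is one attempt and no reset: what is moved stays moved. The work goes in short steps, Python scripts to look and compute and a tool call to move; the robot and the scene stay as the last step left them, time stands still between calls to the robot, and variables do not carry over. Pictures are saved under pics/ and viewed, at most 10 in all, crops included, and the job is handed in when it is done.

Besides the shell and the picture viewer there is one more tool, called after "Call:" as a command line: name --argument value ..., lists and objects as JSON in quotes. step_arm: Moves the arm, as the interface text tells. Its arguments: {"type":"object","properties":{"moves":{"type":"string"},"force":{"type":"number"}},"required":["moves"]}

```bash
mkdir -p pics; cat > h.py <<'E'
import numpy as np, cv2
from rig import manip
def ray(ci,u,v,fish=False,h=420):
    f=h/2/np.tan(np.radians(ci["fovy"])/2)
    d=np.array([(u-ci["cx"])/f,(v-ci["cy"])/f,1.0])
    if fish:
        r=np.hypot(d[0],d[1]); d=np.array([d[0]/r*np.sin(r),d[1]/r*np.sin(r),np.cos(r)]) if r>1e-9 else d
    R=np.array(ci["rotation"]).reshape(3,3)
    return np.array(ci["position"]),R@d
def onz(ci,u,v,z,fish=False):
    p,d=ray(ci,u,v,fish); return p+d*(z-p[2])/d[2]
E
python3 - <<'E'
from h import *
ims=[]
for n in("scene","top"):
    im=manip.capture(n)[:,:,::-1]; cv2.imwrite(f"pics/{n}_raw.png",im); ci=manip.camera_info(n); print(n,ci)
    cv2.imwrite(f"pics/{n}_1.png",cv2.resize(im,(800,600)))
s=manip.read_state();print(s)
E
```

```text
scene {'fovy': 43.76878834827049, 'cx': 283.5793898203833, 'cy': 200.07508939969205, 'position': array([1.67611454, 0.1017822 , 0.9247837 ]), 'rotation': array([-1.59560737, -1.77296937,  0.90130624])}
top {'fovy': 49.60251727579903, 'cx': 280.47090537904825, 'cy': 211.59878025361238, 'position': array([ 0.44760121, -0.03027344,  1.16891454]), 'rotation': array([-2.16647232,  2.18219469, -0.12510962])}
{'time_s': 0.1, 'joint_pos': array([-8.72312616e-01,  4.07339325e-02,  8.38959009e-02, -4.02293245e-04,
       -1.61548954e+00, -3.33668802e-01]), 'dq': array([-0.00133896, -0.00022938,  0.00294584,  0.00057133,  0.0002834 ,
        0.00035718]), 'joint_efforts': array([-4.63495278e-03, -3.69343758e+01,  3.48282480e+01,  6.95167691e+00,
       -4.47327242e-03, -2.32476374e-06]), 'ee_pos': array([ 0.21402076, -0.56024442,  0.24938183]), 'tool_rot': array([ 5.69830863e-01, -3.08906785e+00, -2.40324054e-03]), 'wrist_force': array([-1.26722852, -0.50884824, -0.47630098]), 'torque': array([-0.06168977,  0.065177  ,  0.04223967]), 'finger_force': 0.0, 'gripper_width': 0.08562065156381629}
```

View pics/top_1.png

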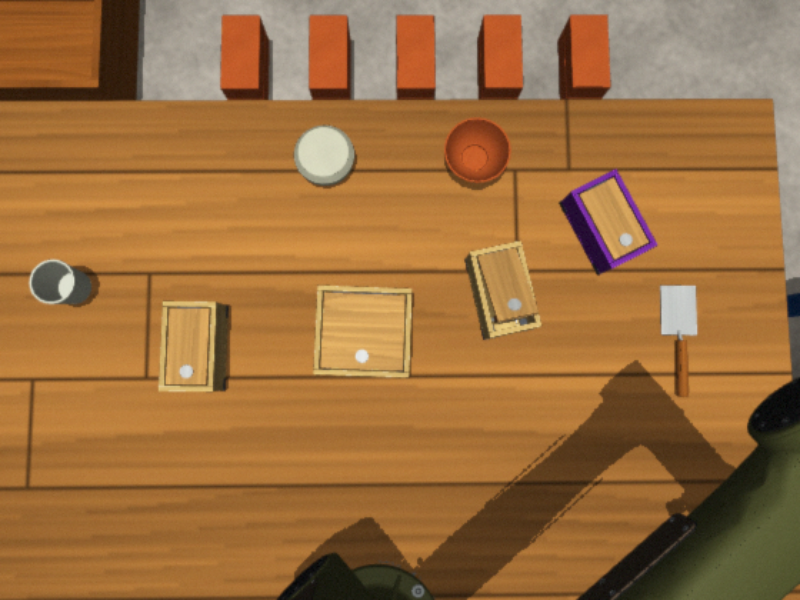

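View pics/scene_1.png

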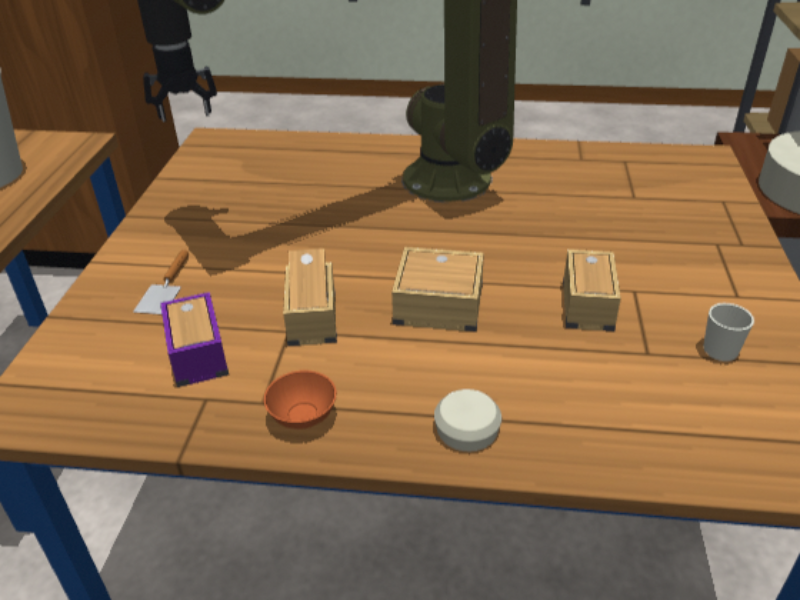

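The top view (800x600 scale) shows four chest-like objects with discs:
- **Ajar small chest:** disc at (515,304). Its lid is tilted and there is a dark gap at the front, so this is ajar_press.
- **Wide chest:** disc at (362,356), wide_press.
- **Plain shut small chest:** disc at (186,371), shut_press. Leave alone.
- **Purple look-alike:** disc at (626,240). Leave alone.

Next I'll measure the discs and confirm in a crop.

```bash
cat >> h.py <<'E'
from scipy.spatial.transform import Rotation as Ro
def info(n):
    c=dict(manip.camera_info(n)); c["rotation"]=Ro.from_rotvec(c["rotation"]).as_matrix(); return c
def disc(im,u,v,r=14):
    h=cv2.cvtColor(im,cv2.COLOR_BGR2HSV); x0,y0=int(u-r),int(v-r)
    m=(h[y0:y0+2*r,x0:x0+2*r,1]<60)&(h[y0:y0+2*r,x0:x0+2*r,2]>110)
    n,l,s,c=cv2.connectedComponentsWithStats(m.astype(np.uint8))
    k=1+np.argmax(s[1:,4]); return c[k]+[x0,y0],s[k,4]
E
python3 - <<'E'
from h import *
k=.7; top=cv2.imread("pics/top_raw.png"); sc=cv2.imread("pics/scene_raw.png"); ct,cs=info("top"),info("scene")
for nm,a,b,z in (("ajar",(515,304),(307,259),.121),("wide",(362,356),(441,259),.08),("shut",(186,371),(591,260),.08)):
    p,na=disc(top,a[0]*k,a[1]*k); q,nb=disc(sc,b[0]*k,b[1]*k)
    A=onz(ct,*p,z);B=onz(cs,*q,z)
    print(nm,p,na,q,nb,A.round(4),B.round(4))
# yaws: rim corner pixels of the left/right sides (front->back), 800-scale
for nm,f,b,z in (("ajarR",(540,325),(521,242),.08),("ajarL",(487,337),(468,255),.08),("wideR",(410,376),(412,289),.08),("wideL",(314,375),(317,287),.08)):
    d=onz(ct,b[0]*k,b[1]*k,z)-onz(ct,f[0]*k,f[1]*k,z); print(nm,np.degrees(np.arctan2(d[1],d[0])).round(1))
s=manip.read_state(); print(Ro.from_rotvec(s["tool_rot"]).as_matrix().round(3))
c=np.hstack([cv2.resize(top[150:250,315:475],(480,300)),cv2.resize(top[180:280,210:310],(300,300))]); cv2.imwrite("pics/crop.png",c)
E
```

```text
ajar [359.89655172 212.5862069 ] 58 [214.25 181.  ] 48 [ 0.5521 -0.2279  0.121 ] [ 0.5486 -0.2289  0.121 ]
wide [252.94117647 248.97058824] 68 [309.         180.86206897] 29 [0.4706 0.0224 0.08  ] [0.4665 0.0215 0.08  ]
shut [129.92424242 259.59090909] 66 [413.75862069 181.31034483] 29 [0.4477 0.3143 0.08  ] [0.4425 0.3137 0.08  ]
ajarR 11.2
ajarL 11.9
wideR -1.9
wideL -1.6
[[-0.934 -0.357 -0.001]
 [-0.357  0.934  0.001]
 [ 0.     0.002 -1.   ]]
```

View pics/crop.png

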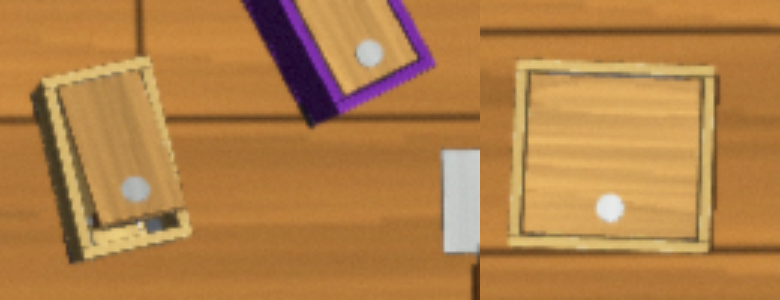

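The crop confirms it. Left: the tan-walled chest has a gap at the front edge, disc at (135,188), and is the ajar one. The purple one is separate, disc at (369,53). Right: the wide chest's lid is flush, disc at (610,207). I'll go above the ajar lid with the gripper shut.

Call:
step_arm --moves "-426 191 0 9.4 0;-426 191 0 9.4 0;-426 191 0 9.4 0;-426 191 0 9.4 0;-426 191 0 9.4 0;-426 191 0 9.4 0;-426 191 0 9.4 0;-426 191 0 9.4 0;-426 191 0 9.4 0;-426 191 0 9.4 0;-426 191 0 9.4 0;-426 191 40 9.4 0;-426 191 70 9.4 0;-426 191 70 9.4 0;-426 191 70 9.4 0"

```text
time_s: 1.6
ee_pos: [0.5433, -0.2312, 0.1811]
tool_rot: [0.313, -3.125, 0.001]
wrist_force: [0.5, -0.2, 1.6]
gripper_width: 0.0002
finger_force: 0.0
```

```bash
python3 - <<'E'
from h import *
s=manip.read_state(); ci=info("wrist")
im=manip.capture("wrist")[:,:,::-1]; cv2.imwrite("pics/w1_raw.png",im); cv2.imwrite("pics/w1.png",cv2.resize(im,(800,600)))
print(s["time_s"],s["ee_pos"],s["wrist_force"],Ro.from_rotvec(s["tool_rot"]).as_matrix().round(3)); print(ci)
E
```

```text
1.6 [ 0.54333867 -0.2311845   0.18113855] [ 0.52208144 -0.2047718   1.57985479] [[-0.98  -0.198 -0.   ]
 [-0.198  0.98  -0.001]
 [ 0.001 -0.001 -1.   ]]
{'fovy': 65.70646984690485, 'cx': 278.0376502953357, 'cy': 210.3442792186077, 'position': array([ 0.47261704, -0.24521617,  0.30548832]), 'rotation': array([[-0.1970036 ,  0.94155209,  0.27325675],
       [ 0.98040021,  0.18983309,  0.05271463],
       [-0.0022396 ,  0.27828594, -0.96049566]])}
```

View pics/w1.png

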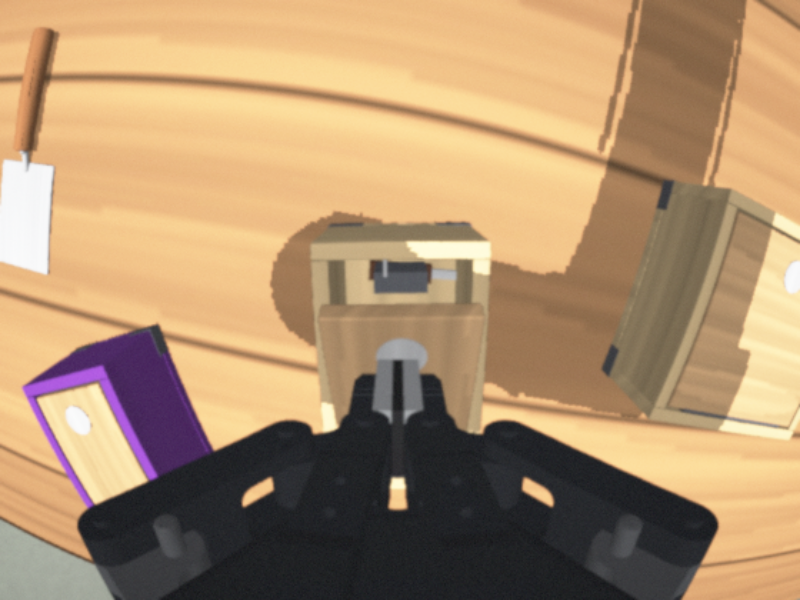

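The wrist view shows the ajar chest centred and aligned under the fingers: disc near (401,353), lid front edge at (402,306), front rim inner edge at (400,261). I'll use the edges as a fore-aft check.

```bash
python3 - <<'E'
from h import *
ci=info("wrist"); s=manip.read_state(); R=Ro.from_rotvec(s["tool_rot"]).as_matrix()
for nm,u,v,z in (("lid edge",402,306,.1298),("rim inner",400,261,.08),("rim outer",401,242,.08)):
    p=onz(ci,u*.7,v*.7,z,True); print(nm,p.round(4),"tool mm",((p-s["ee_pos"])@R*1000).round(1))
print(s["ee_pos"])
E
```

```text
lid edge [ 0.5257 -0.2332  0.1298] tool mm [18.5  1.8 52.7]
rim inner [ 0.5178 -0.2355  0.08  ] tool mm [ 26.7   1.2 102.5]
rim outer [ 0.5083 -0.2369  0.08  ] tool mm [ 36.3   1.7 102.4]
[ 0.54401826 -0.2311947   0.18251345]
```

Call:
step_arm --moves "1 1 15 0 0;1 1 25 0 0;1 1 30 0 0;1 1 35 0 0;1 1 40 0 0;1 1 45 0 0;1 1 50 0 0;1 1 55 0 0;1 1 60 0 0;1 1 65 0 0;1 1 70 0 0;1 1 75 0 0;1 1 80 0 0"

```text
time_s: 2.95
ee_pos: [0.5424, -0.2294, 0.0998]
tool_rot: [0.315, -3.125, -0.0]
wrist_force: [-4.0, -1.8, 6.3]
gripper_width: 0.0003
finger_force: 2.6
```

Call:
step_arm --moves "0 0 3 0 0;0 0 5 0 0;0 0 6 0 0"

```text
time_s: 3.25
ee_pos: [0.5425, -0.2293, 0.0939]
tool_rot: [0.315, -3.125, -0.0]
wrist_force: [-3.4, -1.8, 4.6]
gripper_width: 0.0
finger_force: 2.3
```

Call:
step_arm --moves "0 0 1 0 0;0 0 2 0 0"

```text
time_s: 3.45
ee_pos: [0.5427, -0.2294, 0.0932]
tool_rot: [0.315, -3.126, 0.001]
wrist_force: [-7.4, 1.5, 12.2]
gripper_width: -0.0002
finger_force: 6.3
```

Call:
step_arm --moves "0 0 1 0 0;0 0 1 0 0"

```text
time_s: 3.65
ee_pos: [0.5427, -0.2294, 0.0932]
tool_rot: [-0.315, 3.125, -0.001]
wrist_force: [-9.0, 1.8, 12.3]
gripper_width: 0.0002
finger_force: 6.6
```

Call:
step_arm --moves "0 0 -5 0 0;0 0 -10 0 0;0 0 -20 0 0;0 0 -40 0 0;0 0 -80 0 0;0 0 -110 0 0;23 260 -110 13.2 0;23 260 -110 13.2 0;23 260 -110 13.2 0;23 260 -110 13.2 0;23 260 -110 13.2 0;23 260 -110 13.2 0;23 260 -110 13.2 0;23 260 -110 13.2 0;23 260 -110 13.2 0;23 260 -90 13.2 0;23 260 -90 13.2 0;23 260 -90 13.2 0"

```text
time_s: 5.45
ee_pos: [0.4684, 0.02, 0.1812]
tool_rot: [-0.049, -3.14, 0.001]
wrist_force: [-1.0, 0.2, 0.3]
gripper_width: -0.0003
finger_force: 0.0
```

```bash
python3 - <<'E'
from h import *
ci=info("wrist")
s=manip.read_state(); w=manip.capture("wrist")[:,:,::-1]; t=manip.capture("scene")[:,:,::-1]
cv2.imwrite("pics/w2_raw.png",w); cv2.imwrite("pics/s2_raw.png",t)
c=np.hstack([cv2.resize(w,(480,360)),cv2.resize(t[150:270,170:275],(315,360))]); cv2.imwrite("pics/v2.png",c)
np.savez("w2.npz",R=ci["rotation"],p=ci["position"],cx=ci["cx"],cy=ci["cy"],f=ci["fovy"])
print(s["time_s"],s["ee_pos"],s["wrist_force"],Ro.from_rotvec(s["tool_rot"]).as_matrix().round(3))
E
```

```text
5.45 [0.46835637 0.01999215 0.18122917] [-1.04932705  0.22193424  0.33119943] [[-1.     0.031 -0.001]
 [ 0.031  1.    -0.001]
 [ 0.001 -0.001 -1.   ]]
```

View pics/v2.png

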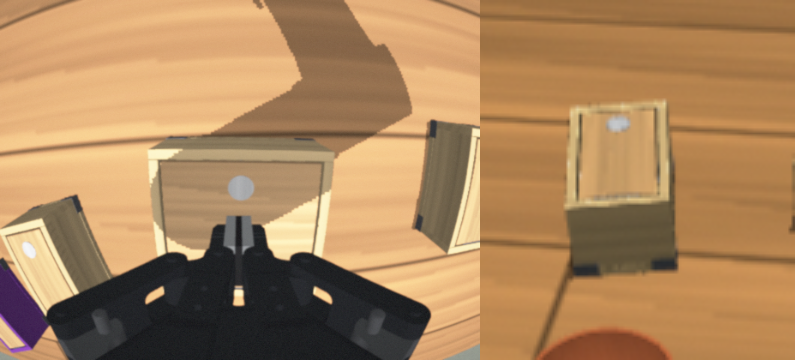

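The right crop shows the small chest's lid now flush, disc at (619,123), so it latched. In the wrist view on the left, the wide chest is shut with its disc at (241,187). I'll get the offset to that disc.

```bash
python3 - <<'E'
from h import *
w=cv2.imread("pics/w2_raw.png"); k=7/6
ci=info("wrist"); s=manip.read_state(); R=Ro.from_rotvec(s["tool_rot"]).as_matrix()
h=cv2.cvtColor(w,cv2.COLOR_BGR2HSV)
print(disc(w,241*k,187*k,20))
m=(h[195:250,255:310,1]<50)
n,l,st,c=cv2.connectedComponentsWithStats(m.astype(np.uint8)); print(st[1:,:],c[1:]+[255,195])
for nm,u,v in(("disc",241*k,187.5*k),("rim inner",240*k,161*k)):
    p=onz(ci,u,v,.08,True); print(nm,p.round(4),((p-s["ee_pos"])@R*1000).round(1))
E
```

```text
(array([280.73426573, 218.87132867]), np.int32(715))
[[ 11  10  31  29 697]] [[280.63414634 218.9010043 ]]
disc [0.4689 0.0221 0.08  ] [-1.000e-01  1.800e+00  1.021e+02]
rim inner [0.4458 0.022  0.08  ] [ 23.    0.9 102.1]
```

Call:
step_arm --moves "0 2 30 0 0;0 2 60 0 0;0 2 70 0 0;0 2 75 0 0;0 2 80 0 0;0 2 84 0 0;0 2 88 0 0;0 2 90 0 0;0 2 90 0 0"

```text
time_s: 6.45
ee_pos: [0.4691, 0.0231, 0.0932]
tool_rot: [0.046, 3.139, 0.001]
wrist_force: [-2.9, 0.6, 6.1]
gripper_width: -0.0002
finger_force: 3.4
```

Call:
step_arm --moves "0 0 1 0 0;0 0 2 0 0;0 0 2 0 0"

```text
time_s: 6.75
ee_pos: [0.4692, 0.023, 0.0929]
tool_rot: [0.045, 3.138, 0.0]
wrist_force: [-9.6, 0.4, 16.3]
gripper_width: 0.0001
finger_force: 8.5
```

Call:
step_arm --moves "0 0 -10 0 0;0 0 -40 0 0;0 0 -90 0 0;0 0 -140 0 0;60 0 -140 0 0;60 0 -140 0 0;60 0 -140 0 0;60 0 -140 0 0;60 0 -140 0 0;60 0 -140 0 0;60 0 -140 0 0;60 0 -140 0 0;60 0 -140 0 0;60 0 -140 0 0;60 0 -140 0 0"

```text
time_s: 8.25
ee_pos: [0.4084, 0.0247, 0.2293]
tool_rot: [-0.047, -3.141, -0.0]
wrist_force: [-0.5, -0.4, 0.1]
gripper_width: -0.0001
finger_force: 0.0
```

```bash
python3 - <<'E'
from h import *
t=manip.capture("scene")[:,:,::-1]; s=manip.read_state(); print(s["time_s"],s["ee_pos"],s["wrist_force"])
cv2.imwrite("pics/v3.png",cv2.resize(t[140:250,170:460],(790,300),interpolation=cv2.INTER_CUBIC))
E
```

```text
8.3 [0.40843627 0.02467617 0.229331  ] [ 0.44379984  0.62793316 -0.97876599]
```

View pics/v3.png

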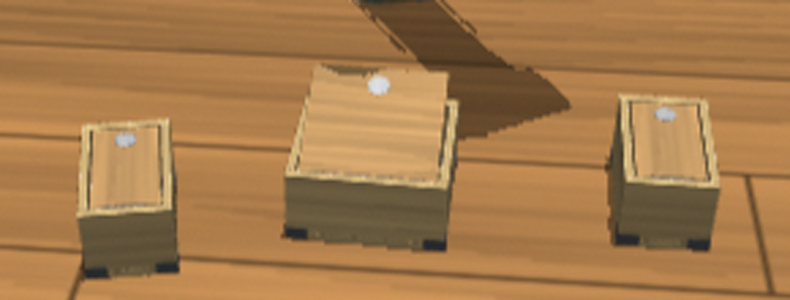

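The wide lid stands ajar (disc at (378,86)). The small chest on the left (125,140) and the other small chest on the right (665,115) are both shut flush, and the arm is clear.

```bash
python3 -c "
from rig import manip; print(manip.hand_in())"
```

```text
the job is handed in; nothing more can be done
None
```

The ajar small chest is latched shut, the wide chest has sprung open and stays ajar, the other small chest is still shut, and the job is handed in at about 8.3 s.

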